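# Seat the square-tongued drive pinion in a gear unit and turn it over by hand

### The arm

A 6-joint arm with a two-finger parallel gripper is mounted at the origin on a cart in front of the work surface, level with it; the furniture and walls round the work are solid. World frame = base frame: x ahead of the robot, y to its left, z up, the work surface at z = 0. Lengths are in m, angles in rad, forces in N, time in s.
With the tool pointing down it reaches from about 0.225 to 0.875 m from the base axis. Payload 3.4 kg.
Tool frame: the origin (TCP) lies midway between the tips of the shut fingers; the grasp point (between the pads) lies 19 mm behind it (manip.grip_point_offset is the distance from the TCP to the grasp point, in m); z points along the fingers, y is the line along which they close (so a half turn about z gives the same grasp; the last joint's range is limited). The gripper opens to 85 mm and grips with 20 to 120 N. Pads are 22 mm wide; open, the fingers measure 114 mm over their backs; the gripper's body (76 mm by 85 mm) begins 54 mm behind the grasp point. The pads swing forward as they close: fully open they stand 13 mm farther back than shut.
Start: joints at [1.128, 0.276, 1.505, -0, 1.361, -0.121], TCP at [0.182, 0.546, 0.231] pointing down, gripper open.
Joint ranges: [-2.89, 2.89], [-0.75, 2.08], [0.22, 2.7], [-1.18, 4.32], [0.11, 2.71], [-2.7, 2.7]. Speed limits (rad/s): [2.57, 2.57, 3.14, 3.14, 3.14, 3.14].

### API

Orientations are given as a unit quaternion [w, x, y, z].
In Python, from rig import manip gives the robot as it stands.
- The arm moves only by the shell command python3 -m handwheel 'ROWS' [FORCE]. ROWS is JSON, a list of rows, each an object with "translation": the shift along the tool's x, y, z in m, a list of three; "angular": the turn, a rotation vector about the tool's x, y, z in degrees, a list of three; "hand": the closure, from 0 (fully open) to 1 (shut). A call has 1 to 10 rows; each row shifts and turns the commanded pose from where the row before left it, along the tool's axes as they then stand; what a row does not reach is not made up. A row lasts 1/12 s, in which the tool goes at most 41.7 mm and 7.16 degrees, less where a joint would pass 70% of its speed; a pose out of reach is approached as far as the arm can. A call with a gripper value outside its range is refused whole. The fingers move at their own pace and stop on an object; FORCE is the grip in N (left out, the last holds). Time passes only in rows, so rows that do not move let the fingers close. It gives the time, the measured TCP pose, the force, the opening and the grip force at its end, in the units of the state.
- manip.get_state(): the state, without advancing time (a new reading comes with each control period).
- manip.get_image(name): name is "scene" or "top"; returns the picture (420x560x3 uint8, red, green, blue); there is no depth.
- manip.camera_info(name): a dict with "camera_matrix" (3x3 intrinsics, pixels), "k1" (the pictures are not rectified: a ray, as slopes to the right and down, at radius r is drawn at 1 + k1 r^2 times it, then the intrinsics apply), "eye" and "orientation" of the camera in the world. Camera axes: x right, y down, z forward; pixel columns grow to the right and rows downward; lengths in m; the calibration is good to about 2 mm. A picture is of the moment at which its call begins. camera_info takes no time and is no camera call.
- manip.sign_off(): hands the job in; it is judged then, once.
The state is a dict: "clock": time; "qpos": joint angles; "qd": joint speeds; "effort": joint torques, N m; "position": TCP position; "ee_rot": TCP orientation; "contact_force": force on the tool from outside, world axes, zero at the start; "moment": the same for the moment, N m; "width": finger opening in m; "gripper_force": force on a finger pad.
Only numpy, scipy, OpenCV 4.12 (cv2) and the standard library are available. Lean on these libraries where they do the work, as an engineer would, in place of code of your own. Each camera call takes 0.05 s, during which the arm holds its last target. There are 200 camera calls.

### The job

Take the pinion out of the wooden block and lower it into the round nose of the gear unit; with only light pressure (half a kilo or so, never two) turn it until its square tongue drops into the socket hidden below, and let it go fully home. Then turn the seated pinion by at least a quarter turn, either way, to prove that the hollow output shaft follows, and leave the pinion seated and released. Do not knock the other parts about.

Things in the scene. Friction and masses are not known exactly. Their poses are not given: they have to be found in the camera images.
- drive_pinion: Grey steel helical pinion, upright, 160 g, standing in the wooden block. From below: square tongue 17 x 17 mm (z = -16.5 to 0 mm, sides along the pinion's x and y axes), round hub 25.2 mm in diameter (z = 0 to 26), toothed rim 44 mm in diameter (z = 26 to 35), boss 13 mm in diameter (z = 35 to 43). Origin on the axis at the hub's lower end. Best held by the rim from above, from any side.
- kit_block: Wooden block 56 x 56 x 48 mm, fixed, origin at the centre of its underside. The pinion stands in its round blind hole (28 mm in diameter, 20 mm deep), hub 3.5 mm deep, so the rim's underside is 22.5 mm above the block and 70.5 mm above the table. Parts up to 43 mm high stand beside it and on the board behind it.
- gear_unit: Grey cast gear unit, fixed, face up on the left-hand bench: 222 mm long (x = -46 to 176 mm), 112 wide (162 over the feet), cover at z = 60. Origin on the input nose's axis, at bench level; x points to the hollow output shaft (x = 120, 45 mm in diameter, up to z = 126). Small things up to 52 mm high lie to its left; a toggle clamp's handle, 150 mm high, stands between it and the robot.
- nose (a point): Centre of the mouth of the input nose: a plain steel collar standing 24 mm above the cover, 39 mm outside diameter, bore 27 mm with a 2 mm chamfer, axis upright; the mouth, 84 mm above the bench, is the flat face on which the pinion's rim rests when home.
- seat (a point): Point on the nose axis, 26 mm below the mouth, where the pinion's origin lies when it is fully home: rim resting on the nose, tongue in the socket. Until the tongue drops in, its end rests on the socket's face and the pinion stands 7 to 16 mm higher than this.
- socket_face (a point): Highest place of the socket's face, on the nose axis; how deep it is really set (0 to 9 mm lower) and its angle are NOT measured. Square socket 18.8 mm wide, 13 mm deep. It yields 2 mm on a spring (3 N, then 2.5 N per mm), then is solid. Friction of 0.06 Nm holds it: pressed with over 8 N or so it is dragged round and the tongue stays out. Tongue in, it turns with the pinion; no stops.
- output (a joint): Turn of the hollow output shaft about its upright axis, rad, positive anticlockwise seen from above; 0 at the start. It is minus half the turn of the input socket.
- pinion_plain_a: Bystander: plain pinion without tongue, 45 mm in diameter, 42 mm high, standing on the table left of the block.
- pinion_plain_b: Bystander: another such plain pinion, right of the block.
- grease_tub: Bystander: open grease tub, 67 mm in diameter, 52 mm high, left of the gear unit.
- spare_bearing: Bystander: ball bearing 52 mm in diameter, 15 mm high, lying on the left-hand bench beside the gear unit's nose.

How it is judged:
By the outcome, as a careful person would: the job done as asked, in the order asked, and still so for the second after the job is handed in, with the robot touching nothing.
It also fails if it takes over 64 s, if anything falls off the work surface, if the arm or the gripper's body presses on something with over 40 N, if the wrist force passes 120 N, or if a joint passes its speed limit or range.

## Working session

There is one attempt and no reset: what is moved stays moved. The work goes in short steps, Python scripts to look and compute and a shell command to move; the robot and the scene stay as the last step left them, time stands still between calls to the robot, and variables do not carry over. Pictures are saved under pics/ and viewed, at most 10 in all, crops included, and the job is handed in when it is done.

```bash
mkdir -p pics; ls
python3 - <<'E'
from rig import manip
import cv2,json
print(manip.get_state(), manip.grip_point_offset)
for n in("scene","top"):
    print(n,manip.camera_info(n))
    cv2.imwrite(f"pics/{n}0.png",manip.get_image(n)[:,:,::-1])
E
```

```text
pics
{'clock': 0.0, 'qpos': array([ 1.12802126e+00,  2.76606873e-01,  1.50612320e+00, -1.58555903e-06,
        1.36072374e+00, -1.20999687e-01]), 'qd': array([-1.07050601e-03, -2.67681688e-05, -1.64673184e-03,  1.27362443e-03,
       -1.69263368e-03, -8.93346459e-04]), 'effort': array([-1.84398661e-03, -4.16780126e+01, -2.45801586e+01, -1.49018765e-04,
        1.08667585e-02,  3.03393428e-06]), 'position': array([0.18162071, 0.54500303, 0.23043691]), 'ee_rot': array([-2.58114398e-04,  1.60194263e-01,  9.87085068e-01, -8.94069236e-04]), 'contact_force': array([0.85707082, 0.49805486, 0.85831152]), 'moment': array([0.04614069, 0.00982636, 0.02840384]), 'gripper_force': 0.0, 'width': 0.0859099208178774} 0.0187
scene {'camera_matrix': array([[479.41686842,   0.        , 280.99779135],
       [  0.        , 479.41686842, 213.33145201],
       [  0.        ,   0.        ,   1.        ]]), 'k1': -0.17379355480034728, 'eye': array([-0.32434145, -0.68860329,  0.70884456]), 'orientation': array([-0.46593718,  0.77225013, -0.3723957 ,  0.21875491])}
top {'camera_matrix': array([[535.94498315,   0.        , 279.95919556],
       [  0.        , 535.94498315, 205.36672313],
       [  0.        ,   0.        ,   1.        ]]), 'k1': -0.19243233229783277, 'eye': array([0.44042581, 0.05054666, 1.91720389]), 'orientation': array([ 0.02236502, -0.70229065,  0.71100911, -0.02745346])}
```

View pics/top0.png

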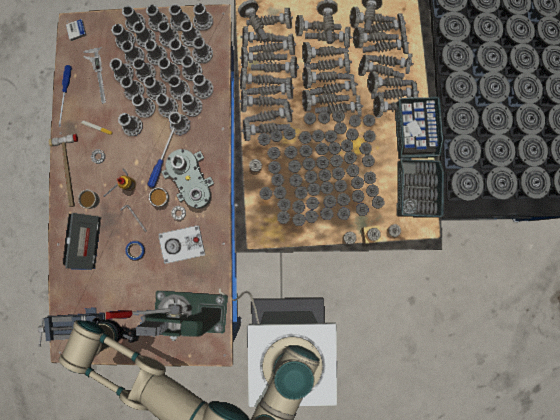

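View pics/scene0.png

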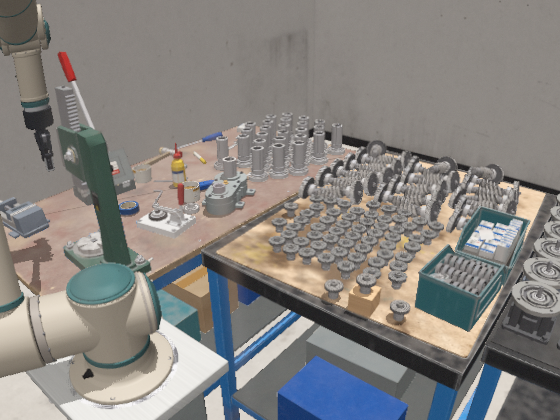

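The top view shows the block with the pinion at about (373,235), with plain pinions at (349,238) and (394,230). The gear unit is at (187,177), with its output tube near (178,160), its nose near (190,195), the tub at (158,198) and the bearing at (178,213). In the scene view the block is at (365,298) and the gear unit at (228,193). Next I'll zoom in.

```bash
cat > h.py <<'E'
import numpy as np,cv2
from rig import manip
from scipy.spatial.transform import Rotation as R
def cam(n):
    c=manip.camera_info(n); q=c["orientation"]
    return c["camera_matrix"],c["k1"],np.array(c["eye"]),R.from_quat([q[1],q[2],q[3],q[0]]).as_matrix()
def dist(k1): return np.array([k1,0,0,0,0.])
def ray(n,p):
    K,k1,e,M=cam(n); u=cv2.undistortPoints(np.array(p,float).reshape(-1,1,2),K,dist(k1)).reshape(-1,2)
    d=np.c_[u,np.ones(len(u))]@M.T; return e,d/np.linalg.norm(d,axis=1)[:,None]
def plane(n,p,z):
    e,d=ray(n,p); return e+d*((z-e[2])/d[:,2])[:,None]
def proj(n,X):
    K,k1,e,M=cam(n); rv=cv2.Rodrigues(M.T)[0]
    return cv2.projectPoints(np.array(X,float).reshape(-1,3),rv,-M.T@e,K,dist(k1))[0].reshape(-1,2)
def tri(p,q):
    e1,d1=ray("top",[p]);e2,d2=ray("scene",[q]);d1=d1[0];d2=d2[0]
    s=np.linalg.lstsq(np.c_[d1,-d2],e2-e1,rcond=None)[0]
    a=e1+s[0]*d1;b=e2+s[1]*d2; return (a+b)/2,np.linalg.norm(a-b)
def crop(img,x,y,w,h,s): return cv2.resize(img[y:y+h,x:x+w],None,fx=s,fy=s,interpolation=cv2.INTER_CUBIC)
E
python3 - <<'E'
from h import *
t=cv2.imread("pics/top0.png");s=cv2.imread("pics/scene0.png")
a=crop(t,150,140,70,50*7//5,5.7);a=cv2.resize(crop(t,145,140,80,60,5),(400,300));b=crop(t,335,210,80,60,5)
c=crop(s,185,160,80,60,5);d=crop(s,325,265,80,60,5)
cv2.imwrite("pics/m1.png",np.vstack([np.hstack([a,b]),np.hstack([c,d])]))
for z in(0,.1): print(z,plane("top",[[373,235],[190,195],[177,158],[180,243]],z).round(3).tolist())
E
```

```text
0 [[0.465, -0.298, 0.0], [0.617, 0.36, 0.0], [0.753, 0.408, 0.0], [0.445, 0.397, 0.0]]
0.1 [[0.463, -0.28, 0.1], [0.608, 0.344, 0.1], [0.737, 0.389, 0.1], [0.444, 0.379, 0.1]]
```

View pics/m1.png

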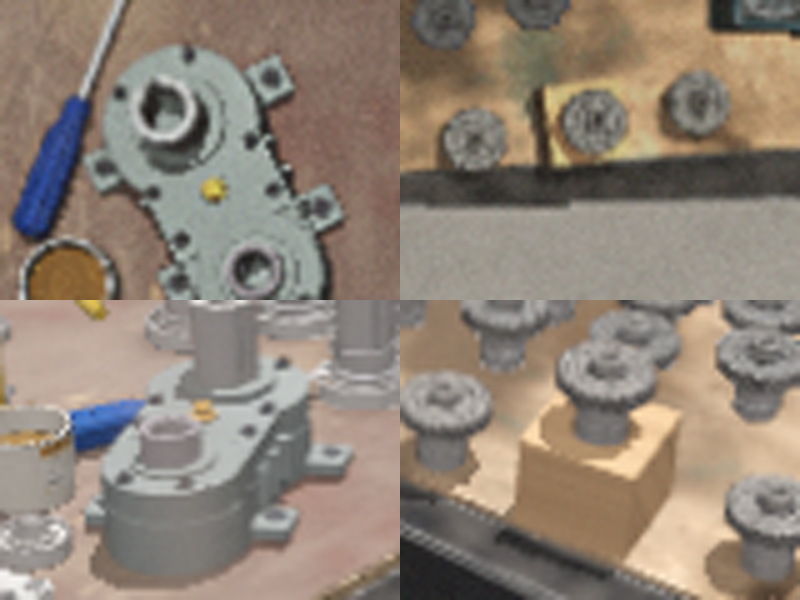

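Run:
```python
from h import *
t=cv2.imread("pics/top0.png")
print("nose",tri([195.6,193.4],[219.2,185.4]),plane("top",[[195.6,193.4]],.084))
print("out",plane("top",[[178,162.4]],.126))
print("pin boss",tri([374,234.4],[367,276.6]),plane("top",[[374,234.4]],.0875),plane("scene",[[367,276.6]],.0875))
# pinion rim by mask: grey (low saturation) on wood
hsv=cv2.cvtColor(t,cv2.COLOR_BGR2HSV); m=((hsv[...,1]<70)).astype(np.uint8)*255
m[:222]=0;m[:,:362]=0;m[247:]=0;m[:,387:]=0
n,l,st,ce=cv2.connectedComponentsWithStats(m); print(st,ce)
# nose by Hough
g=cv2.resize(cv2.cvtColor(t,cv2.COLOR_BGR2GRAY)[175:210,177:215],None,fx=8,fy=8,interpolation=cv2.INTER_CUBIC)
c=cv2.HoughCircles(cv2.GaussianBlur(g,(0,0),4),cv2.HOUGH_GRADIENT,1.5,20,param1=60,param2=25,minRadius=20,maxRadius=60)
print(None if c is None else [( (x+.5)/8+176.5,(y+.5)/8+174.5,r/8) for x,y,r in c[0][:5]])
# expected radii px
for r in(.0135,.0195,.022): print(r, r*536/1.83)
```

```text
nose (array([0.61569517, 0.32649043, 0.08118665]), np.float64(0.0022518643218182566)) [[0.61461918 0.3268509  0.084     ]]
out [[0.71713286 0.38101508 0.126     ]]
pin boss (array([ 0.46680194, -0.28760767,  0.08508755]), np.float64(0.004361672197821746)) [[ 0.46558384 -0.28530036  0.0875    ]] [[ 0.46535673 -0.29073124  0.0875    ]]
[[     0      0    560    420 234932]
 [   362    222      5      6     21]
 [   368    228     12     13    128]
 [   362    238     25      9    119]] [[279.39237311 209.46798222]
 [363.52380952 224.19047619]
 [373.4765625  233.9296875 ]
 [376.06722689 243.84033613]]
[(np.float32(195.21875), np.float32(193.59375), np.float32(4.1125)), (np.float32(197.28125), np.float32(195.28125), np.float32(4.375))]
0.0135 3.9540983606557374
0.0195 5.711475409836066
0.022 6.443715846994535
```

Run:
```python
from h import *
for a,b in(([118,314],[66,65]),([131,313],[63,55]),([222,300],[62,130]),([180,300],[85,130]),([175,246],[157,212])): print(a,b,tri(a,b))
t=cv2.imread("pics/top0.png");s=cv2.imread("pics/scene0.png")
cv2.imwrite("pics/m2.png",np.hstack([crop(t,30,220,220,150,1.8),crop(s,20,40,180,240,1.8)[:270]]))
print(plane("top",[[222,292],[222,330],[160,292],[155,330]],0.0),plane("top",[[222,292],[222,330]],.2))
```

```text
[118, 314] [66, 65] (array([0.25464975, 0.47491742, 0.50862462]), np.float64(0.0008597072025914708))
[131, 313] [63, 55] (array([0.24850775, 0.43910658, 0.53588025]), np.float64(0.029568657660099928))
[222, 300] [62, 130] (array([0.20227701, 0.24726903, 0.39385087]), np.float64(0.17521911261916928))
[180, 300] [85, 130] (array([0.24914743, 0.35069375, 0.35817702]), np.float64(0.06531534414627459))
[175, 246] [157, 212] (array([0.4317742 , 0.40973096, 0.03640009]), np.float64(0.005668389886475734))
[[0.2682097  0.24664753 0.        ]
 [0.13198789 0.24848377 0.        ]
 [0.26876367 0.47093901 0.        ]
 [0.13135681 0.49136747 0.        ]] [[0.28617504 0.22619056 0.2       ]
 [0.1641637  0.22783525 0.2       ]]
```

View pics/m2.png

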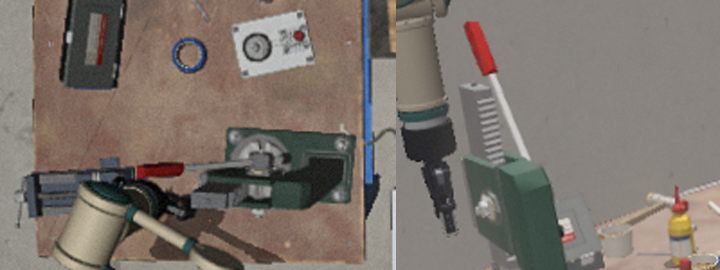

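The crop shows the green press, at about x 0.13–0.27 and y 0.25–0.49, standing right beside the arm. Its red lever ends near top pixel (106,314) and scene pixel (62,54), high up. I'll check its height before sweeping past it.

Run:
```python
from h import *
for a,b in(([106,316],[62,54]),([131,313],[73,78]),([190,310],[118,160])): print(a,b,tri(a,b))
a=1.128;n=np.array([-np.sin(a),np.cos(a),0]);u=np.array([np.cos(a),np.sin(a),0])
for off in(.07,):
  for p in([215,412],[150,388],[100,335],[90,350],[185,240]):
    e,d=ray("top",[p]);d=d[0];X=e+d*((off-e@n)/(d@n));print(p,"r,z",(X@u).round(3),X[2].round(3))
```

```text
[106, 316] [62, 54] (array([0.25565794, 0.49760536, 0.53572285]), np.float64(0.006258135410511095))
[131, 313] [73, 78] (array([0.25404815, 0.44741238, 0.47779611]), np.float64(0.0001327526086047252))
[190, 310] [118, 160] (array([0.2504222 , 0.30790897, 0.29010842]), np.float64(0.02541195752170392))
[215, 412] r,z 0.197 0.597
[150, 388] r,z 0.365 0.643
[100, 335] r,z 0.578 0.431
[90, 350] r,z 0.55 0.589
[185, 240] r,z 1.296 -4.811
```

```bash
python3 - <<'E'
from h import *
for a,b in(([148,327],[60,88]),([165,308],[62,88]),([155,322],[62,88])): print(a,b,tri(a,b))
E
python3 -m handwheel '[{"translation":[0.015,-0.01,-0.03],"angular":[0,0,0],"hand":0},{"translation":[0.015,-0.01,-0.03],"angular":[0,0,0],"hand":0},{"translation":[0.015,-0.01,-0.03],"angular":[0,0,0],"hand":0},{"translation":[0.015,-0.01,-0.03],"angular":[0,0,0],"hand":0},{"translation":[0.01,-0.01,-0.03],"angular":[0,0,0],"hand":0}]'
```

```text
[148, 327] [60, 88] (array([0.20606696, 0.40845244, 0.4663686 ]), np.float64(0.01913318334898459))
[165, 308] [62, 88] (array([0.23013071, 0.37655354, 0.4631704 ]), np.float64(0.08185800939390392))
[155, 322] [62, 88] (array([0.21265278, 0.39293789, 0.46598664]), np.float64(0.03545805149504201))
clock: 0.52
position: [0.0982, 0.5196, 0.3822]
ee_rot: [-0.0, 0.16, 0.987, -0.0]
contact_force: [0.5, 0.8, 0.4]
width: 0.0851
gripper_force: 0.0
```

```bash
python3 -m handwheel '[{"translation":[-0.003,-0.02,-0.032],"angular":[0,0,0],"hand":0},{"translation":[-0.005,-0.028,-0.032],"angular":[0,0,0],"hand":0},{"translation":[-0.005,-0.028,-0.03],"angular":[0,0,0],"hand":0},{"translation":[-0.005,-0.028,-0.03],"angular":[0,0,0],"hand":0},{"translation":[-0.005,-0.028,-0.03],"angular":[0,0,0],"hand":0},{"translation":[0,0,0],"angular":[0,0,0],"hand":0}]'; python3 -c "
from rig import manip;print(manip.get_state()['qpos'])"
```

```text
clock: 1.02
position: [0.0788, 0.3845, 0.5416]
ee_rot: [0.002, 0.16, 0.987, 0.005]
contact_force: [-0.1, 0.2, 0.8]
width: 0.0853
gripper_force: 0.0
[ 1.19146472e+00 -3.09416443e-02  1.12418696e+00 -6.57788939e-04
  2.03707282e+00 -5.72364785e-02]
```

```bash
python3 -m handwheel '[{"translation":[-0.0354,-0.018,0],"angular":[0,0,0],"hand":0},{"translation":[-0.0354,-0.018,0],"angular":[0,0,0],"hand":0},{"translation":[-0.0354,-0.018,0],"angular":[0,0,0],"hand":0},{"translation":[-0.0354,-0.018,0],"angular":[0,0,0],"hand":0},{"translation":[-0.0354,-0.018,0],"angular":[0,0,0],"hand":0},{"translation":[-0.0354,-0.018,0],"angular":[0,0,0],"hand":0},{"translation":[-0.0354,-0.018,0],"angular":[0,0,0],"hand":0},{"translation":[-0.0354,-0.018,0],"angular":[0,0,0],"hand":0},{"translation":[-0.0354,-0.018,0],"angular":[0,0,0],"hand":0}]' && python3 -m handwheel '[{"translation":[-0.0187,-0.025,0.024],"angular":[0,0,0],"hand":0},{"translation":[-0.0187,-0.025,0.024],"angular":[0,0,0],"hand":0},{"translation":[-0.0187,-0.025,0.024],"angular":[0,0,0],"hand":0},{"translation":[-0.0187,-0.025,0.024],"angular":[0,0,0],"hand":0},{"translation":[-0.0187,-0.025,0.024],"angular":[0,0,0],"hand":0},{"translation":[-0.0187,-0.025,0.024],"angular":[0,0,0],"hand":0},{"translation":[-0.0187,-0.025,0.024],"angular":[0,0,0],"hand":0},{"translation":[-0.0187,-0.025,0.024],"angular":[0,0,0],"hand":0},{"translation":[-0.0187,-0.025,0.024],"angular":[0,0,0],"hand":0},{"translation":[0,0,0],"angular":[0,0,0],"hand":0}]'
python3 - <<'E'
from h import *
print(manip.get_state()['qpos'])
for n in("scene","top"): cv2.imwrite(f"pics/{n}1.png",manip.get_image(n)[:,:,::-1])
E
```

```text
clock: 1.77
position: [0.3318, 0.1323, 0.534]
ee_rot: [-0.0, 0.16, 0.987, 0.0]
contact_force: [0.8, 1.4, -0.0]
width: 0.0854
gripper_force: 0.0
clock: 2.6
position: [0.4186, -0.1364, 0.3125]
ee_rot: [-0.004, 0.162, 0.987, -0.0]
contact_force: [0.0, 0.4, 0.2]
width: 0.0854
gripper_force: 0.0
[-0.47108409  0.03488116  1.60449553 -0.00269547  1.51056072 -1.71533707]
```

```bash
python3 -m handwheel '[{"translation":[-0.0133,-0.0181,0.0243],"angular":[0,0,0],"hand":0},{"translation":[-0.0133,-0.0181,0.0243],"angular":[0,0,0],"hand":0},{"translation":[-0.0133,-0.0181,0.0243],"angular":[0,0,0],"hand":0},{"translation":[-0.0133,-0.0181,0.0243],"angular":[0,0,0],"hand":0},{"translation":[-0.0133,-0.0181,0.0243],"angular":[0,0,0],"hand":0},{"translation":[-0.0133,-0.0181,0.0243],"angular":[0,0,0],"hand":0},{"translation":[-0.0133,-0.0181,0.0243],"angular":[0,0,0],"hand":0},{"translation":[0,0,0],"angular":[0,0,0],"hand":0},{"translation":[0,0,0],"angular":[0,0,0],"hand":0}]'
python3 - <<'E'
from h import *
s=manip.get_state();P=s['position'];q=s['ee_rot'];M=R.from_quat([q[1],q[2],q[3],q[0]]).as_matrix()
print(P,M.round(3))
im=manip.get_image("scene")[:,:,::-1].copy()
b=crop(im,315,200,110,120,5)
for X,c in((P,(0,0,255)),(P-M[:,2]*.0187,(0,255,0)),([.4665,-.286,.0875],(255,0,0)),([.4665,-.286,.0795],(255,255,0))):
    p=(proj("scene",X)[0]-[315,200]+.5)*5;cv2.circle(b,tuple(int(v) for v in p),3,c,-1)
cv2.imwrite("pics/m3.png",b)
E
```

```text
clock: 3.45
position: [0.4678, -0.2815, 0.1478]
ee_rot: [-0.001, 0.16, 0.987, 0.001]
contact_force: [0.4, 0.0, 0.7]
width: 0.0857
gripper_force: 0.0
[ 0.46775576 -0.28153955  0.14776408] [[-0.949  0.316 -0.001]
 [ 0.316  0.949  0.002]
 [ 0.002  0.001 -1.   ]]
```

View pics/m3.png

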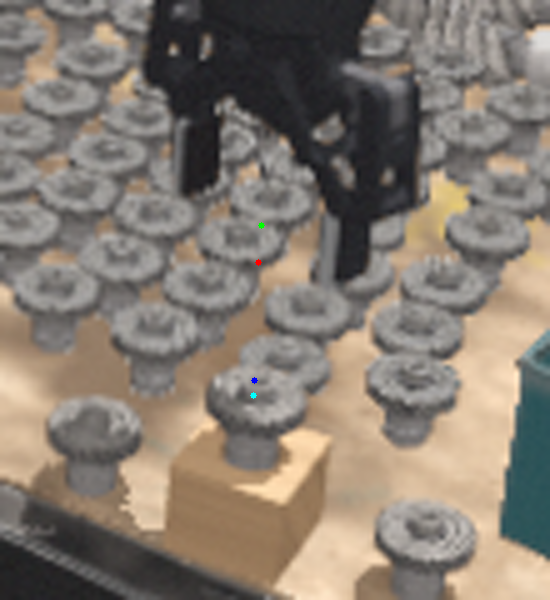

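The fingers straddle the pinion. Its boss is at crop (257,375), against (254,380) projected, so it agrees to about 2 mm. I'll descend and take a light grip to centre it.

```bash
python3 -m handwheel '[{"translation":[0,-0.002,0.03],"angular":[0,0,0],"hand":0},{"translation":[0,-0.002,0.03],"angular":[0,0,0],"hand":0},{"translation":[0,0,0.02],"angular":[0,0,0],"hand":0},{"translation":[0,0,0.01],"angular":[0,0,0],"hand":0},{"translation":[0,0,0],"angular":[0,0,0],"hand":0.2},{"translation":[0,0,0],"angular":[0,0,0],"hand":0.3}]' 20 && python3 -m handwheel '[{"translation":[0,0,0],"angular":[0,0,0],"hand":0.4},{"translation":[0,0,0],"angular":[0,0,0],"hand":0.45},{"translation":[0,0,0],"angular":[0,0,0],"hand":0.5},{"translation":[0,0,0],"angular":[0,0,0],"hand":0.55},{"translation":[0,0,0],"angular":[0,0,0],"hand":0.6},{"translation":[0,0,0],"angular":[0,0,0],"hand":0.6}]' 20
```

```text
clock: 4.0
position: [0.4672, -0.2858, 0.0598]
ee_rot: [0.001, 0.16, 0.987, -0.0]
contact_force: [-0.1, -0.1, 0.2]
width: 0.0638
gripper_force: 0.0
clock: 4.5
position: [0.4676, -0.2867, 0.0602]
ee_rot: [0.002, 0.16, 0.987, -0.001]
contact_force: [-0.0, 1.2, 7.6]
width: 0.0433
gripper_force: 19.6
```

```bash
python3 -m handwheel '[{"translation":[0,0,0],"angular":[0,0,0],"hand":0.2},{"translation":[0,0,0],"angular":[0,0,0],"hand":0.2},{"translation":[0,0,0.004],"angular":[0,0,7],"hand":0.2},{"translation":[0,0,0],"angular":[0,0,7],"hand":0.2},{"translation":[0,0,0],"angular":[0,0,7],"hand":0.2},{"translation":[0,0,0],"angular":[0,0,7],"hand":0.2},{"translation":[0,0,0],"angular":[0,0,7],"hand":0.2},{"translation":[0,0,0],"angular":[0,0,7],"hand":0.2},{"translation":[0,0,0],"angular":[0,0,7],"hand":0.2},{"translation":[0,0,0],"angular":[0,0,7],"hand":0.2}]' 20 && python3 -m handwheel '[{"translation":[0,0,0],"angular":[0,0,7],"hand":0.2},{"translation":[0,0,0],"angular":[0,0,7],"hand":0.2},{"translation":[0,0,0],"angular":[0,0,7],"hand":0.2},{"translation":[0,0,0],"angular":[0,0,7],"hand":0.2},{"translation":[0,0,0],"angular":[0,0,6],"hand":0.2},{"translation":[0,0,0],"angular":[0,0,0],"hand":0.2}]' && python3 -m handwheel '[{"translation":[0,0,0],"angular":[0,0,0],"hand":0.3},{"translation":[0,0,0],"angular":[0,0,0],"hand":0.4},{"translation":[0,0,0],"angular":[0,0,0],"hand":0.45},{"translation":[0,0,0],"angular":[0,0,0],"hand":0.5},{"translation":[0,0,0],"angular":[0,0,0],"hand":0.55},{"translation":[0,0,0],"angular":[0,0,0],"hand":0.6},{"translation":[0,0,0],"angular":[0,0,0],"hand":0.6}]' 20;  python3 - <<'E'
from h import *
print(manip.get_state())
E
```

```text
clock: 5.33
position: [0.4661, -0.2861, 0.0541]
ee_rot: [-0.0, 0.607, 0.794, -0.0]
contact_force: [0.1, 0.3, 0.7]
width: 0.0684
gripper_force: 0.0
clock: 5.83
position: [0.4662, -0.2861, 0.0542]
ee_rot: [-0.0, 0.812, 0.584, -0.0]
contact_force: [-0.7, -0.1, -0.1]
width: 0.0683
gripper_force: 0.0
clock: 6.42
position: [0.4663, -0.2861, 0.0544]
ee_rot: [0.0, 0.811, 0.585, 0.0]
contact_force: [-0.5, 0.1, 1.8]
width: 0.0432
gripper_force: 20.2
{'clock': 6.4167, 'qpos': array([-6.77528249e-01,  3.92320971e-01,  1.81780686e+00,  3.34506492e-05,
        9.31418672e-01, -3.56046909e-01]), 'qd': array([ 3.61307722e-04, -6.45350500e-04,  1.61412260e-03,  9.66544680e-04,
        9.23354375e-05,  2.05309727e-03]), 'effort': array([ 7.46151642e-02, -4.17144334e+01, -1.83868074e+01,  6.36655767e-02,
       -1.61030190e-01, -4.36279670e-04]), 'position': array([ 0.46631444, -0.28610104,  0.05443418]), 'ee_rot': array([1.86873688e-05, 8.11169308e-01, 5.84811383e-01, 1.90648921e-05]), 'contact_force': array([-0.4926595 ,  0.11299577,  1.75996673]), 'moment': array([0.04293288, 0.08144668, 0.02471299]), 'gripper_force': 20.19033372402191, 'width': 0.04316668953674282}
```

```bash
python3 -m handwheel '[{"translation":[0,0,0],"angular":[0,0,0],"hand":1},{"translation":[0,0,0],"angular":[0,0,0],"hand":1},{"translation":[0,0,-0.01],"angular":[0,0,0],"hand":1},{"translation":[0,0,-0.02],"angular":[0,0,0],"hand":1},{"translation":[0,0,-0.03],"angular":[0,0,0],"hand":1},{"translation":[0,0,-0.03],"angular":[0,0,0],"hand":1},{"translation":[0,0,-0.03],"angular":[0,0,0],"hand":1},{"translation":[0,0,-0.03],"angular":[0,0,0],"hand":1},{"translation":[0,0,-0.03],"angular":[0,0,0],"hand":1},{"translation":[0,0,0],"angular":[0,0,0],"hand":1}]' 50
python3 - <<'E'
from h import *
cv2.imwrite("pics/s4.png",manip.get_image("scene")[:,:,::-1])
E
```

```text
clock: 7.25
position: [0.4691, -0.2882, 0.2411]
ee_rot: [0.006, 0.811, 0.585, 0.002]
contact_force: [1.2, -0.7, -0.9]
width: 0.0421
gripper_force: 51.0
```

```bash
python3 -m handwheel '[{"translation":[0.02,-0.0017,0],"angular":[0,0,0],"hand":1},{"translation":[0.039,-0.0033,0],"angular":[0,0,0],"hand":1},{"translation":[0.039,-0.0033,0],"angular":[0,0,0],"hand":1},{"translation":[0.039,-0.0033,0],"angular":[0,0,0],"hand":1},{"translation":[0.039,-0.0033,0],"angular":[0,0,0],"hand":1},{"translation":[0.039,-0.0033,0],"angular":[0,0,0],"hand":1},{"translation":[0.039,-0.0033,0],"angular":[0,0,0],"hand":1},{"translation":[0.039,-0.0033,0],"angular":[0,0,0],"hand":1},{"translation":[0.039,-0.0033,0],"angular":[0,0,0],"hand":1},{"translation":[0.039,-0.0033,0],"angular":[0,0,0],"hand":1}]' && python3 -m handwheel '[{"translation":[0.039,-0.0033,0],"angular":[0,0,0],"hand":1},{"translation":[0.039,-0.0033,0],"angular":[0,0,0],"hand":1},{"translation":[0.039,-0.0033,0],"angular":[0,0,0],"hand":1},{"translation":[0.039,-0.0033,0],"angular":[0,0,0],"hand":1},{"translation":[0.039,-0.0033,0],"angular":[0,0,0],"hand":1},{"translation":[0.03,-0.002,0.02],"angular":[0,0,0],"hand":1},{"translation":[0.02,0,0.03],"angular":[0,0,0],"hand":1},{"translation":[0,0,0.02],"angular":[0,0,0],"hand":1},{"translation":[0,0,0],"angular":[0,0,0],"hand":1},{"translation":[0,0,0],"angular":[0,0,0],"hand":1}]'
python3 - <<'E'
from h import *
s=manip.get_state();P=s['position'];print(P,s['qpos'])
for i,n in enumerate(("scene","top")): cv2.imwrite(f"pics/{n}5.png",manip.get_image(n)[:,:,::-1])
im=cv2.imread("pics/scene5.png");b=crop(im,180,100,90,110,5)
O=P+[0,0,-.0099]
for X,c in((P,(0,0,255)),(O,(0,255,0)),(O-[0,0,.0165],(0,255,0)),(O+[0,0,.035],(255,0,0)),([.6146,.3268,.084],(255,255,0))):
    p=(proj("scene",X)[0]-[180,100]+.5)*5;cv2.circle(b,tuple(int(v) for v in p),3,c,-1)
t=crop(cv2.imread("pics/top5.png"),155,145,70,100,5.5)
cv2.imwrite("pics/m5.png",np.hstack([b,t[:550,:340]]))
E
```

```text
clock: 8.13
position: [0.5529, 0.0778, 0.2328]
ee_rot: [-0.001, 0.811, 0.585, -0.001]
contact_force: [0.3, -0.4, -1.6]
width: 0.0419
gripper_force: 51.0
clock: 8.97
position: [0.6121, 0.3135, 0.1615]
ee_rot: [-0.001, 0.811, 0.585, -0.003]
contact_force: [0.2, 0.6, 0.0]
width: 0.0422
gripper_force: 51.0
[0.61206111 0.31350515 0.16145108] [ 3.72429491e-01  4.88088574e-01  1.34373102e+00 -2.92891998e-04
  1.31624513e+00  6.93756956e-01]
```

View pics/m5.png

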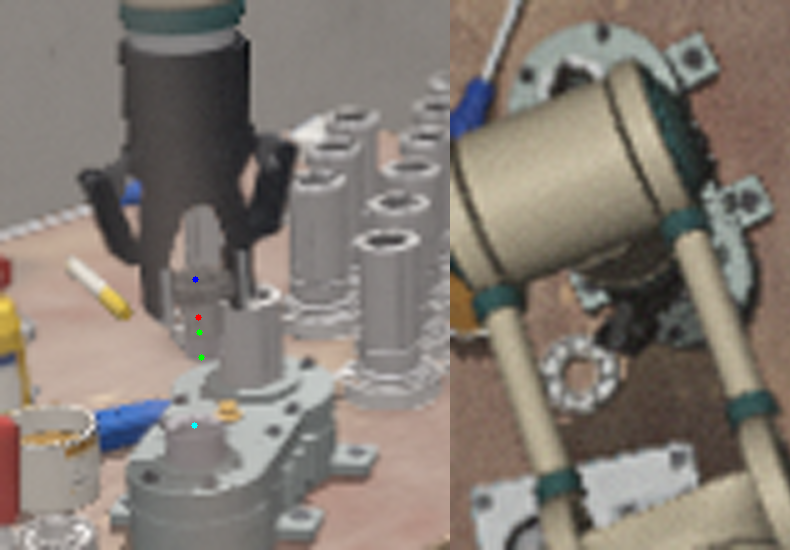

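The carried pinion hangs upright at crop (203,340), and the nose mouth is at crop (195,425). Both agree with the projections to under a pixel. I'll line up and lower it.

```bash
python3 -m handwheel '[{"translation":[0.0135,-0.0016,0.02],"angular":[0,0,0],"hand":1},{"translation":[0,0,0.015],"angular":[0,0,0],"hand":1},{"translation":[0,0,0],"angular":[0,0,0],"hand":1},{"translation":[0,0,0],"angular":[0,0,0],"hand":1}]' && python3 -m handwheel '[{"translation":[0,0,0.008],"angular":[0,0,0],"hand":1},{"translation":[0,0,0.005],"angular":[0,0,0],"hand":1},{"translation":[0,0,0.004],"angular":[0,0,0],"hand":1},{"translation":[0,0,0],"angular":[0,0,0],"hand":1}]'
```

```text
clock: 9.4
position: [0.6168, 0.3266, 0.1305]
ee_rot: [0.0, 0.812, 0.584, 0.0]
contact_force: [-0.1, -0.6, -1.1]
width: 0.0415
gripper_force: 51.0
clock: 9.73
position: [0.6162, 0.3269, 0.1117]
ee_rot: [-0.0, 0.811, 0.585, -0.001]
contact_force: [-0.4, -0.3, -2.1]
width: 0.0419
gripper_force: 51.0
```

```bash
python3 -m handwheel '[{"translation":[0,-0.0008,0.003],"angular":[0,0,0],"hand":1},{"translation":[0,0,0.003],"angular":[0,0,0],"hand":1},{"translation":[0,0,0.003],"angular":[0,0,0],"hand":1},{"translation":[0,0,0.003],"angular":[0,0,0],"hand":1},{"translation":[0,0,0],"angular":[0,0,0],"hand":1}]' && python3 -m handwheel '[{"translation":[0,0,0.002],"angular":[0,0,0],"hand":1},{"translation":[0,0,0.002],"angular":[0,0,0],"hand":1},{"translation":[0,0,0],"angular":[0,0,0],"hand":1}]'
```

```text
clock: 10.15
position: [0.6153, 0.3275, 0.0994]
ee_rot: [-0.0, 0.811, 0.585, -0.001]
contact_force: [0.1, 0.7, -1.6]
width: 0.0422
gripper_force: 51.2
clock: 10.4
position: [0.6154, 0.3276, 0.0958]
ee_rot: [-0.0, 0.811, 0.585, -0.0]
contact_force: [-1.9, 1.7, -2.0]
width: 0.0418
gripper_force: 51.1
```

```bash
python3 -m handwheel '[{"translation":[0,0,0.002],"angular":[0,0,0],"hand":1},{"translation":[0,0,0],"angular":[0,0,0],"hand":1}]' && python3 -m handwheel '[{"translation":[0,0,0.002],"angular":[0,0,0],"hand":1},{"translation":[0,0,0],"angular":[0,0,0],"hand":1}]'
```

```text
clock: 10.57
position: [0.6154, 0.3277, 0.094]
ee_rot: [-0.0, 0.811, 0.585, -0.0]
contact_force: [-2.1, 0.0, -0.1]
width: 0.042
gripper_force: 51.1
clock: 10.73
position: [0.6154, 0.3277, 0.0922]
ee_rot: [-0.0, 0.811, 0.585, -0.0]
contact_force: [-3.3, 1.1, -0.8]
width: 0.0421
gripper_force: 51.2
```

```bash
python3 -m handwheel '[{"translation":[0,-0.001,0],"angular":[0,0,0],"hand":1},{"translation":[0,0,0],"angular":[0,0,0],"hand":1}]' && python3 -m handwheel '[{"translation":[0,0,0.002],"angular":[0,0,0],"hand":1},{"translation":[0,0,0],"angular":[0,0,0],"hand":1}]'
```

```text
clock: 10.9
position: [0.6153, 0.3278, 0.0923]
ee_rot: [0.0, 0.811, 0.585, 0.0]
contact_force: [-0.5, 0.2, -2.1]
width: 0.0419
gripper_force: 51.1
clock: 11.07
position: [0.6153, 0.328, 0.0914]
ee_rot: [0.0, 0.811, 0.585, 0.001]
contact_force: [-1.7, -0.2, 3.5]
width: 0.042
gripper_force: 51.5
```

```bash
python3 -m handwheel '[{"translation":[0,0,-0.001],"angular":[0,0,0],"hand":1},{"translation":[0,-0.001,0],"angular":[0,0,0],"hand":1},{"translation":[0,0,0],"angular":[0,0,0],"hand":1}]' && python3 -m handwheel '[{"translation":[0,0,0.0015],"angular":[0,0,0],"hand":1},{"translation":[0,0,0],"angular":[0,0,0],"hand":1}]'
python3 - <<'E'
from h import *
s=manip.get_state();print({k:s[k] for k in("position","contact_force","moment")})
E
```

```text
clock: 11.32
position: [0.6143, 0.3282, 0.0913]
ee_rot: [0.0, 0.811, 0.585, 0.0]
contact_force: [-0.0, -0.4, -1.3]
width: 0.0418
gripper_force: 51.2
clock: 11.48
position: [0.6139, 0.3281, 0.0893]
ee_rot: [0.0, 0.811, 0.585, -0.0]
contact_force: [-0.0, -0.2, -1.4]
width: 0.042
gripper_force: 51.2
{'position': array([0.61388073, 0.32812148, 0.08928071]), 'contact_force': array([-0.00175944, -0.1914632 , -1.40998157]), 'moment': array([ 0.04737536, -0.03009954,  0.00758388])}
```

Now the hub is in the bore with no side load. Creeping down to find the socket face.

```bash
python3 -m handwheel '[{"translation":[0,0,0.001],"angular":[0,0,0],"hand":1},{"translation":[0,0,0.001],"angular":[0,0,0],"hand":1},{"translation":[0,0,0],"angular":[0,0,0],"hand":1}]' && python3 -m handwheel '[{"translation":[0,0,0.001],"angular":[0,0,0],"hand":1},{"translation":[0,0,0.001],"angular":[0,0,0],"hand":1},{"translation":[0,0,0],"angular":[0,0,0],"hand":1}]'
```

```text
clock: 11.73
position: [0.6138, 0.3282, 0.0873]
ee_rot: [-0.0, 0.811, 0.585, -0.0]
contact_force: [-0.1, -0.5, -1.5]
width: 0.042
gripper_force: 51.2
clock: 11.98
position: [0.6138, 0.3282, 0.0856]
ee_rot: [-0.0, 0.811, 0.585, -0.0]
contact_force: [0.2, 0.2, -1.4]
width: 0.042
gripper_force: 51.2
```

```bash
python3 -m handwheel '[{"translation":[0,0,0.001],"angular":[0,0,0],"hand":1},{"translation":[0,0,0],"angular":[0,0,0],"hand":1}]'
```

```text
clock: 12.15
position: [0.6138, 0.3282, 0.0847]
ee_rot: [-0.0, 0.811, 0.585, -0.0]
contact_force: [0.1, 0.1, -2.5]
width: 0.0422
gripper_force: 51.2
```

```bash
python3 -m handwheel '[{"translation":[0,0,0.001],"angular":[0,0,0],"hand":1},{"translation":[0,0,0],"angular":[0,0,0],"hand":1}]' ; python3 -m handwheel '[{"translation":[0,0,0.001],"angular":[0,0,0],"hand":1},{"translation":[0,0,0],"angular":[0,0,0],"hand":1}]'
```

```text
clock: 12.32
position: [0.6139, 0.3282, 0.0837]
ee_rot: [-0.0, 0.811, 0.585, -0.0]
contact_force: [-0.2, -0.1, -1.7]
width: 0.0417
gripper_force: 51.2
clock: 12.48
position: [0.614, 0.3283, 0.083]
ee_rot: [0.0, 0.811, 0.585, 0.0]
contact_force: [-0.2, 0.2, 1.0]
width: 0.0415
gripper_force: 51.2
```

```bash
python3 -m handwheel '[{"translation":[0,0,0.0008],"angular":[0,0,0],"hand":1},{"translation":[0,0,0],"angular":[0,0,0],"hand":1}]'
```

```text
clock: 12.65
position: [0.614, 0.3284, 0.0825]
ee_rot: [0.0, 0.811, 0.585, 0.0]
contact_force: [-0.4, 0.2, 2.0]
width: 0.0418
gripper_force: 51.2
```

Contact is at TCP z 0.083, pressing with about 3.6 N. I'll add a touch more and turn in small steps.

```bash
python3 -m handwheel '[{"translation":[0,0,0.0005],"angular":[0,0,0],"hand":1},{"translation":[0,0,0],"angular":[0,0,-4],"hand":1},{"translation":[0,0,0],"angular":[0,0,-4],"hand":1},{"translation":[0,0,0],"angular":[0,0,0],"hand":1}]' | grep -E "pos|contact" ; python3 -m handwheel '[{"translation":[0,0,0],"angular":[0,0,-4],"hand":1},{"translation":[0,0,0],"angular":[0,0,-4],"hand":1},{"translation":[0,0,0],"angular":[0,0,0],"hand":1}]'| grep -E "pos|contact"; python3 -m handwheel '[{"translation":[0,0,0],"angular":[0,0,-4],"hand":1},{"translation":[0,0,0],"angular":[0,0,-4],"hand":1},{"translation":[0,0,0],"angular":[0,0,0],"hand":1}]'| grep -E "pos|contact"
```

```text
position: [0.6141, 0.3283, 0.0821]
contact_force: [-0.4, 0.1, 2.3]
position: [0.6141, 0.3283, 0.082]
contact_force: [-0.4, -0.4, 3.1]
position: [0.6141, 0.3283, 0.082]
contact_force: [-0.5, -0.3, 3.0]
```

```bash
python3 -m handwheel '[{"translation":[0,0,0],"angular":[0,0,-4],"hand":1},{"translation":[0,0,0],"angular":[0,0,-4],"hand":1},{"translation":[0,0,0],"angular":[0,0,0],"hand":1}]' | grep -E "pos|contact" ; python3 -m handwheel '[{"translation":[0,0,0],"angular":[0,0,-4],"hand":1},{"translation":[0,0,0],"angular":[0,0,-4],"hand":1},{"translation":[0,0,0],"angular":[0,0,0],"hand":1}]'| grep -E "pos|contact"; python3 -m handwheel '[{"translation":[0,0,0],"angular":[0,0,-4],"hand":1},{"translation":[0,0,0],"angular":[0,0,-4],"hand":1},{"translation":[0,0,0],"angular":[0,0,0],"hand":1}]'| grep -E "pos|contact"
```

```text
position: [0.6141, 0.3282, 0.0819]
contact_force: [-1.1, -1.0, 3.7]
position: [0.6142, 0.3282, 0.0819]
contact_force: [-0.2, -1.3, 3.6]
position: [0.6142, 0.3282, 0.0818]
contact_force: [-1.4, -0.6, 3.3]
```

```bash
python3 -m handwheel '[{"translation":[0,0,0],"angular":[0,0,-4],"hand":1},{"translation":[0,0,0],"angular":[0,0,-4],"hand":1},{"translation":[0,0,0],"angular":[0,0,0],"hand":1}]' | grep -E "pos|contact" ; python3 -m handwheel '[{"translation":[0,0,0],"angular":[0,0,-4],"hand":1},{"translation":[0,0,0],"angular":[0,0,-4],"hand":1},{"translation":[0,0,0],"angular":[0,0,0],"hand":1}]'| grep -E "pos|contact"; python3 -m handwheel '[{"translation":[0,0,0],"angular":[0,0,-4],"hand":1},{"translation":[0,0,0],"angular":[0,0,-4],"hand":1},{"translation":[0,0,0],"angular":[0,0,0],"hand":1}]'| grep -E "pos|contact";  python3 - <<'E'
from h import *
print(manip.get_state()['qpos'],manip.get_state()['moment'])
E
```

```text
position: [0.6142, 0.3282, 0.0817]
contact_force: [-0.8, -1.7, 4.1]
position: [0.6141, 0.3282, 0.0817]
contact_force: [0.9, -1.5, 2.4]
position: [0.6137, 0.3282, 0.0812]
contact_force: [-0.7, -1.0, -1.7]
[ 3.91127275e-01  5.55809157e-01  1.43253573e+00 -3.79676843e-06
  1.15373845e+00 -5.39867063e-01] [-0.17325018  0.01617829 -0.02240207]
```

The force fell to the free-hanging value (−1.7 N) after about 72° of turn: the tongue is aligned. Pushing down gently.

```bash
python3 -m handwheel '[{"translation":[0,0,0.001],"angular":[0,0,0],"hand":1},{"translation":[0,0,0.001],"angular":[0,0,0],"hand":1},{"translation":[0,0,0],"angular":[0,0,0],"hand":1}]'| grep -E "pos|contact"
```

```text
position: [0.6132, 0.3282, 0.0784]
contact_force: [-0.3, -1.7, -2.2]
```

```bash
python3 -m handwheel '[{"translation":[0,0,0.001],"angular":[0,0,0],"hand":1},{"translation":[0,0,0.001],"angular":[0,0,0],"hand":1},{"translation":[0,0,0],"angular":[0,0,0],"hand":1}]'| grep -E "pos|contact"
```

```text
position: [0.6136, 0.3281, 0.0771]
contact_force: [-0.5, -1.3, -1.4]
```

```bash
python3 -m handwheel '[{"translation":[0,0,0.0015],"angular":[0,0,0],"hand":1},{"translation":[0,0,0.0015],"angular":[0,0,0],"hand":1},{"translation":[0,0,0],"angular":[0,0,0],"hand":1}]'| grep -E "pos|contact"; python3 -m handwheel '[{"translation":[0,0,0.0015],"angular":[0,0,0],"hand":1},{"translation":[0,0,0.0005],"angular":[0,0,0],"hand":1},{"translation":[0,0,0],"angular":[0,0,0],"hand":1}]'| grep -E "pos|contact"
```

```text
position: [0.6138, 0.3281, 0.0742]
contact_force: [0.0, -2.6, -1.9]
position: [0.6138, 0.3281, 0.0724]
contact_force: [-0.9, -1.9, -0.8]
```

```bash
python3 -m handwheel '[{"translation":[0,0,0.001],"angular":[0,0,0],"hand":1},{"translation":[0,0,0],"angular":[0,0,0],"hand":1}]'| grep -E "pos|contact"; python3 -m handwheel '[{"translation":[0,0,0.0005],"angular":[0,0,0],"hand":1},{"translation":[0,0,0.0],"angular":[0,0,0],"hand":1}]'| grep -E "pos|contact"; python3 -m handwheel '[{"translation":[0,0,0.0005],"angular":[0,0,0],"hand":1},{"translation":[0,0,0.0],"angular":[0,0,0],"hand":1}]'| grep -E "pos|contact"
```

```text
position: [0.6139, 0.3282, 0.0715]
contact_force: [-0.6, -2.0, -0.4]
position: [0.6139, 0.3282, 0.071]
contact_force: [0.4, -1.8, -0.3]
position: [0.6139, 0.3282, 0.0705]
contact_force: [-0.4, -2.1, -0.5]
```

```bash
python3 -m handwheel '[{"translation":[-0.0003,-0.0003,0],"angular":[0,0,0],"hand":1},{"translation":[0,0,0],"angular":[0,0,0],"hand":1}]'| grep -E "pos|contact"; python3 -m handwheel '[{"translation":[0,0,0.0007],"angular":[0,0,0],"hand":1},{"translation":[0,0,0.0],"angular":[0,0,0],"hand":1}]'| grep -E "pos|contact"; python3 -m handwheel '[{"translation":[0,0,0.0007],"angular":[0,0,0],"hand":1},{"translation":[0,0,0.0],"angular":[0,0,0],"hand":1}]'| grep -E "pos|contact"; python3 -m handwheel '[{"translation":[0,0,0.0005],"angular":[0,0,0],"hand":1},{"translation":[0,0,0.0],"angular":[0,0,0],"hand":1}]'| grep -E "pos|contact"
```

```text
position: [0.614, 0.328, 0.0705]
contact_force: [-0.2, -1.8, -0.4]
position: [0.614, 0.328, 0.0697]
contact_force: [-0.2, -1.5, 0.0]
position: [0.614, 0.328, 0.069]
contact_force: [-0.0, -1.3, -1.3]
position: [0.614, 0.328, 0.0685]
contact_force: [0.4, -1.2, -1.0]
```

```bash
python3 -m handwheel '[{"translation":[0,0,0.0004],"angular":[0,0,0],"hand":1},{"translation":[0,0,0],"angular":[0,0,0],"hand":1}]'| grep -E "pos|contact"; python3 -m handwheel '[{"translation":[0,0,0.0004],"angular":[0,0,0],"hand":1},{"translation":[0,0,0.0],"angular":[0,0,0],"hand":1}]'| grep -E "pos|contact"; python3 -m handwheel '[{"translation":[0,0,0.0004],"angular":[0,0,0],"hand":1},{"translation":[0,0,0.0],"angular":[0,0,0],"hand":1}]'| grep -E "pos|contact"
```

```text
position: [0.614, 0.328, 0.0682]
contact_force: [-0.0, -0.6, -1.1]
position: [0.614, 0.328, 0.068]
contact_force: [-1.0, -1.5, 0.8]
position: [0.6141, 0.328, 0.068]
contact_force: [-0.7, -1.7, 2.3]
```

Home: the rim landed at z 0.068, as predicted. I'll relieve the pressure and turn about 120°.

```bash
python3 -m handwheel '[{"translation":[0,0,-0.0005],"angular":[0,0,0],"hand":1},{"translation":[0,0,0],"angular":[0,0,3],"hand":1},{"translation":[0,0,0],"angular":[0,0,6],"hand":1},{"translation":[0,0,0],"angular":[0,0,6],"hand":1},{"translation":[0,0,0],"angular":[0,0,6],"hand":1},{"translation":[0,0,0],"angular":[0,0,6],"hand":1},{"translation":[0,0,0],"angular":[0,0,0],"hand":1}]'
python3 - <<'E'
from h import *
print(manip.get_state()['moment'],manip.get_state()['qpos'][5])
E
```

```text
clock: 18.23
position: [0.6135, 0.3277, 0.0679]
ee_rot: [-0.0, 0.526, 0.85, -0.0]
contact_force: [-1.5, -1.2, 1.2]
width: 0.0424
gripper_force: 51.3
[-0.1563162   0.31522992 -0.00618486] -0.07144641134277148
```

```bash
python3 -m handwheel '[{"translation":[0,0,0],"angular":[0,0,6],"hand":1},{"translation":[0,0,0],"angular":[0,0,6],"hand":1},{"translation":[0,0,0],"angular":[0,0,6],"hand":1},{"translation":[0,0,0],"angular":[0,0,6],"hand":1},{"translation":[0,0,0],"angular":[0,0,6],"hand":1},{"translation":[0,0,0],"angular":[0,0,6],"hand":1},{"translation":[0,0,0],"angular":[0,0,6],"hand":1},{"translation":[0,0,0],"angular":[0,0,6],"hand":1},{"translation":[0,0,0],"angular":[0,0,0],"hand":1}]'; python3 -m handwheel '[{"translation":[0,0,0],"angular":[0,0,6],"hand":1},{"translation":[0,0,0],"angular":[0,0,6],"hand":1},{"translation":[0,0,0],"angular":[0,0,6],"hand":1},{"translation":[0,0,0],"angular":[0,0,6],"hand":1},{"translation":[0,0,0],"angular":[0,0,6],"hand":1},{"translation":[0,0,0],"angular":[0,0,6],"hand":1},{"translation":[0,0,0],"angular":[0,0,6],"hand":1},{"translation":[0,0,0],"angular":[0,0,6],"hand":1},{"translation":[0,0,0],"angular":[0,0,0],"hand":1}]';python3 - <<'E'
from h import *
print(manip.get_state()['moment'],manip.get_state()['qpos'][5])
E
```

```text
clock: 18.98
position: [0.6133, 0.3282, 0.0679]
ee_rot: [-0.001, 0.826, 0.564, -0.0]
contact_force: [-1.9, 0.5, 0.5]
width: 0.042
gripper_force: 51.3
clock: 19.73
position: [0.6137, 0.3286, 0.068]
ee_rot: [-0.001, 0.984, 0.18, -0.0]
contact_force: [-1.9, 1.4, 0.7]
width: 0.0422
gripper_force: 51.2
[ 0.22018964  0.32930875 -0.00894573] 1.5998968449185533
```

```bash
python3 -m handwheel '[{"translation":[0,0,0],"angular":[0,0,0],"hand":0.5},{"translation":[0,0,0],"angular":[0,0,0],"hand":0.4},{"translation":[0,0,0],"angular":[0,0,0],"hand":0.3},{"translation":[0,0,0],"angular":[0,0,0],"hand":0.2},{"translation":[0,0,0],"angular":[0,0,0],"hand":0.1},{"translation":[0,0,0],"angular":[0,0,0],"hand":0.1},{"translation":[0,0,0],"angular":[0,0,0],"hand":0.1}]' 20 && python3 -m handwheel '[{"translation":[0,0,-0.01],"angular":[0,0,0],"hand":0.1},{"translation":[0,0,-0.02],"angular":[0,0,0],"hand":0.1},{"translation":[0,0,-0.03],"angular":[0,0,0],"hand":0.1},{"translation":[0,0,-0.03],"angular":[0,0,0],"hand":0.1},{"translation":[0,0,-0.035],"angular":[0,0,0],"hand":0.1},{"translation":[0,0,-0.035],"angular":[0,0,0],"hand":0.1},{"translation":[0,0,-0.02],"angular":[0,0,0],"hand":0.1}]' && python3 -m handwheel '[{"translation":[-0.0267,0.0252,0],"angular":[0,0,0],"hand":0.1},{"translation":[-0.0267,0.0252,0],"angular":[0,0,0],"hand":0.1},{"translation":[-0.0267,0.0252,0],"angular":[0,0,0],"hand":0.1},{"translation":[-0.0267,0.0252,0],"angular":[0,0,0],"hand":0.1},{"translation":[-0.0267,0.0252,0],"angular":[0,0,0],"hand":0.1},{"translation":[-0.0267,0.0252,0],"angular":[0,0,0],"hand":0.1},{"translation":[-0.0267,0.0252,0],"angular":[0,0,0],"hand":0.1},{"translation":[-0.0267,0.0252,0],"angular":[0,0,0],"hand":0.1},{"translation":[-0.0267,0.0252,0],"angular":[0,0,0],"hand":0.1},{"translation":[0,0,0],"angular":[0,0,0],"hand":0.1}]'
python3 - <<'E'
from h import *
for n in("scene","top"): cv2.imwrite(f"pics/{n}9.png",manip.get_image(n)[:,:,::-1])
t0,t=cv2.imread("pics/top0.png"),cv2.imread("pics/top9.png");s0,s=cv2.imread("pics/scene0.png"),cv2.imread("pics/scene9.png")
f=lambda a:crop(a,150,145,80,60,5);g=lambda a:crop(a,185,150,80,60,5)
cv2.imwrite("pics/m9.png",np.vstack([np.hstack([f(t0),f(t)]),np.hstack([g(s0),g(s)])]))
print(proj("scene",[.614,.328,.101]),proj("scene",[.614,.328,.093]),proj("top",[.614,.328,.093]))
E
```

```text
clock: 20.32
position: [0.6142, 0.3278, 0.068]
ee_rot: [-0.0, 0.984, 0.179, 0.0]
contact_force: [0.2, -0.4, -0.6]
width: 0.077
gripper_force: 0.0
clock: 20.9
position: [0.6152, 0.3284, 0.2538]
ee_rot: [-0.001, 0.984, 0.179, 0.004]
contact_force: [0.4, -0.2, 1.2]
width: 0.0767
gripper_force: 0.0
clock: 21.73
position: [0.4655, 0.0263, 0.249]
ee_rot: [0.002, 0.984, 0.176, -0.001]
contact_force: [0.3, -0.1, 0.2]
width: 0.0769
gripper_force: 0.0
[[217.69140809 179.71623165]] [[217.86525214 182.04703929]] [[194.87603654 193.34120665]]
```

View pics/m9.png

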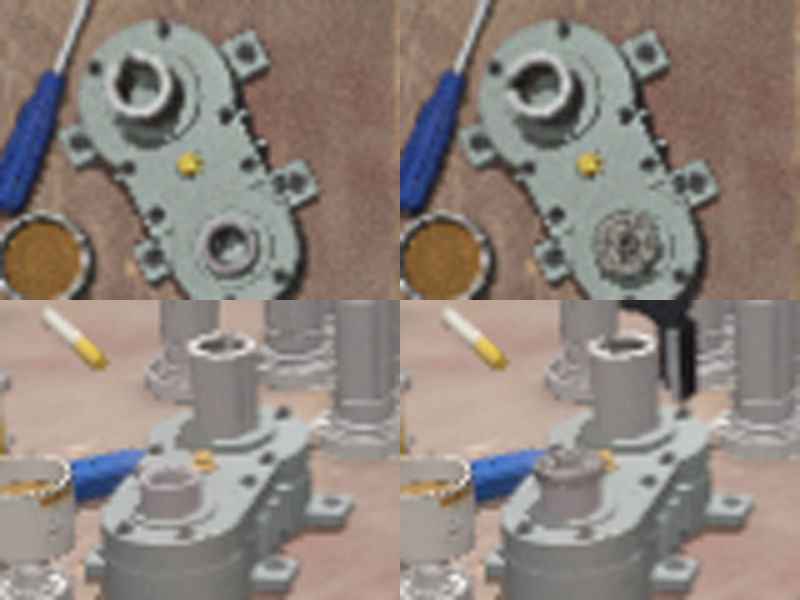

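The pinion's rim sits flat on the nose at crop (627,243) in the top view and (570,465) in the scene view. The output shaft's keyway has moved from (128,60) to (113,83) in crop coordinates, roughly 55° anticlockwise, which is about half the pinion's clockwise turn. The tub and the other things in these crops look unmoved, and the gripper is clear.

```bash
python3 -c "
from rig import manip;print(manip.sign_off())"
```

```text
the job is handed in; nothing more can be done
None
```

The pinion is seated fully home in the nose and released. I turned it about 120° clockwise, the output shaft followed by roughly half that the other way, and the job was handed in at about 22 s.

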